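# Slide the tin tray past its spring catch into the lid press

### The arm

A 6-joint arm with a two-finger parallel gripper is mounted at the origin on the work surface. World frame = base frame: x ahead of the robot, y to its left, z up, the work surface at z = 0. Lengths are in mm, angles in rad, forces in N, time in s.
With the tool pointing down it reaches from about 350 to 775 mm from the base axis. Payload 5.5 kg.
Tool frame: the origin (TCP) lies at the very end of the fingers, on their centre line; the grasp point (between the pads) lies bot.tcp_to_grasp behind it (bot.tcp_to_grasp is the distance from the TCP to the grasp point, in mm); z points along the fingers, x is the direction in which the jaws open and shut, and the axes are right-handed (so a half turn about z gives the same grasp; the last joint's range is limited). The gripper opens to 85 mm and grips with 20 to 120 N. Pads are 22 mm wide; open, the fingers measure 114 mm over their backs; the gripper's body (76 mm by 85 mm) begins 54 mm behind the grasp point. The pads swing forward as they close: fully open they stand 13 mm farther back than shut.
Start: joints at [-1.301, 0.313, 0.046, 1.304, 0, 1.431], TCP at [229.095, -527.435, 231.323] pointing down, gripper open.
Joint ranges: [-2.76, 2.76], [-0.86, 1.69], [-1.03, 1.26], [-2.2, 2.34], [-1.47, 1.5], [-3.14, 3.14]. Speed limits (rad/s): [2.57, 2.57, 3.14, 3.14, 3.14, 3.14].

### API

Orientations are given as a unit quaternion [x, y, z, w].
In Python, from plant import status, viewer, order, spotter, bot gives the robot as it stands.
- The arm moves only by the shell command python3 -m handwheel 'ROWS' [FORCE]. ROWS is JSON, a list of rows, each a list of 3 entries, a list of its own where there are three numbers: the shift along the tool's x, y, z in cm, then the turn, a rotation vector about the tool's x, y, z in rad, then the closure, from -1 (fully open) to 1 (shut), so that 0 is half open. A call has 1 to 8 rows; each row shifts and turns the pose as measured when the row begins, along the tool's axes as they then stand; what a row does not reach is not made up. A row lasts 1/12 s, in which the tool goes at most 41.7 mm and 7.16 degrees, less where a joint would pass 70% of its speed; a pose out of reach is approached as far as the arm can. A call with a gripper value outside its range is refused whole. The fingers move at their own pace and stop on an object; FORCE is the grip in N (left out, the last holds). Time passes only in rows, so rows that do not move let the fingers close. It gives the time, the measured TCP pose, the force and the opening at its end, in the units of the state.
- status.state(): the state, without advancing time (a new reading comes with each control period).
- viewer.read_camera(name): name is "scene" or "top" or "wrist"; returns the picture (420x560x3 uint8, red, green, blue); there is no depth.
- viewer.calibration(name): a dict with "mtx" (3x3 intrinsics, pixels), "rvec" (rotation vector, rad) and "tvec" (3), from world to camera coordinates, as OpenCV has them. Camera axes: x right, y down, z forward; pixel columns grow to the right and rows downward; lengths in mm; the calibration is good to about 2 mm. A picture is of the moment at which its call begins: read the wrist's pose just before it. calibration takes no time and is no camera call; for the wrist camera it gives the pose at the moment of the call.
- order.sign_off(): hands the job in, once; it reports no verdict.
Trained networks look in the newest picture that a camera, given by its name, has taken for a name from the list of things; names that differ only in an ending like _2 or _b are one class to them, and where a whole thing is asked for, a point or a joint stands for the part that bears it (a point fixed in the world has none). Each returns a list of dicts, best first, with "conf" (0 to 1); they miss things now and then, are a little off and sometimes report something else, mostly with a low value. They report only what shows in the picture. A call takes as long as a camera call. They do not tell look-alikes from the thing itself.
- spotter.look_for(thing, camera): "bbox" ([left, top, right, bottom] as shares, 0 to 1, of the picture: columns of its width, rows of its height, round what is visible of it).
- spotter.outline_of(thing, camera): "mask" (420x560 bool, what is visible of it) and "bbox" ([left, top, right, bottom] as shares, 0 to 1, of the picture: columns of its width, rows of its height, round what is visible of it).
The state is a dict: "t": time; "q": joint angles; "joint_vel": joint speeds; "joint_efforts": joint torques, N m; "ee_pos": TCP position; "tcp_rot": TCP orientation; "force": force on the tool from outside, world axes, zero at the start; "torque": the same for the moment, N m; "gripper_width": opening from 0.0 (shut) to 1.0 (fully open).
Only numpy, scipy, OpenCV 4.12 (cv2) and the standard library are available. Lean on these libraries where they do the work, as an engineer would, in place of code of your own. Each camera call takes 0.05 s, during which the arm holds its last target.

### The job

The paint tin on the lid press's sliding tray is ready to be closed: with your fingertips press the spring catch bar beside the tray fully down and, holding it down, push the tray by its upright tab past the catch and fully home under the press plate, then let go so that the catch springs up and locks the tray in. The tin rides along standing in its ring: do not touch or lift it, and leave everything else on the bench where it is.

Things in the scene. Friction and masses are not known exactly. Their poses are not given: they have to be found in the camera images.
- press: Hand-lever press for closing paint tins, fixed to the bench; stands elsewhere and turned in each run. 430 mm bed, C-frame. Origin: on the bench under the middle of the bed, z up. +y: the way the tray slides in, towards the column (y = 0.115 to 0.185). -x: the working side, with catch bar and push tab. All coordinates in these texts are in the press's axes (m).
- press_plate (a point): Centre of the underside of the round press plate (80 mm wide) at x = 0, y = 0.015, 124 mm above the bench. The frame's head above it reaches from y = -0.015 to 0.185, 163 to 238 mm up, 62 mm wide along x; the ram on top ends 290 mm up. A hand lever on its -x side slopes up from y = 0.05 to a ball 284 mm up at y = 0.22. All fixed.
- tray (a joint): How far the aluminium tray has slid in, m: 0 to 0.002 at the loading end, where it starts; 0.077 fully home (end stop). It only slides along y, needs 2 to 4 N and stays where it is left. A flange on its -x side (underside 31 mm above the bench, 6 mm thick, 60 mm long, from the tab on towards +y) reaches over the catch bar; the raised tooth of the bar stops its front edge.
- tray_tab (a point): Centre of the rear (-y) face of the upright push tab at the rear end of the tray's flange: the place to push. Tab 40 mm wide along x, 6 mm thick along y, from 33 to 63 mm above the bench, open behind. The point is 48 mm above the bench, at x = -0.100, y = -0.175 when the tray joint reads 0, and moves with the tray.
- catch (a joint): How far the spring catch bar is pressed straight down, m: 0 up (kept there by its spring), 0.010 bottom of the stroke. About 2 N to start, 5.5 N at the bottom. Beyond 0.0075 the tooth is clear below the flange. Once the tray is past 0.006 the flange itself keeps the bar down; with the tray home the tooth springs up behind the flange and locks the tray in.
- catch_pad (a point): Point on the flat top of the dark steel catch bar behind the tab, where a finger can press: x = -0.100, y = -0.200, 29 mm above the bench with the bar up; sinks with the bar. Bar from y = -0.225 to -0.098 and x = -0.118 to -0.066; 50 mm of its length lie open behind the tab. The fixed cheeks outside and behind it are 16 mm high.
- catch_tooth (a point): Top centre of the bar's steel tooth: x = -0.072, y = -0.106, 38 mm above the bench with the bar up. 12 x 12 mm, 9 mm above the bar's top, on the strip next to the tray, 1 to 3 mm ahead of the flange's front edge at the start. A finger that rides on the bar at x = -0.100 (free lane x = -0.118 to -0.078) passes beside it.
- tin_mid (a point): Centre (half-way up) of the paint tin (lid laid on) that stands loose in the tray's ring: 73 mm wide, 66 mm tall, up to 0.5 kg. It starts at x = 0, y = -0.062, its underside 37 mm above the bench, and rides along with the tray. Not to be touched.
- tin_b: Bystander, to be left alone: spare paint tin like the one on the tray, 73 mm wide, 66 mm tall. Origin: its underside.
- tin_c: Bystander, to be left alone: larger paint tin, 99 mm wide, 118 mm tall. Origin: its underside.
- driver: Bystander, to be left alone: screwdriver, 200 mm long, lying on the bench. Origin: its underside.
- mallet: Bystander, to be left alone: rubber mallet with a wooden handle, 260 mm long, lying on the bench. Origin: its underside.
- brush: Bystander, to be left alone: paint brush, 200 mm long, lying on the bench. Origin: its underside.
- tape: Bystander, to be left alone: roll of masking tape lying flat, 104 mm wide, 25 mm tall. Origin: its underside.
Mind the look-alikes: they are no part of the job. What is shaped like the part that bears tin_mid but green is not meant.

How it is judged (in metres and radians):
On the way, in this order (a step that is already met when the one before it is completed fails the run):
1. the fingers press the catch bar down while the tray is still at its loading end (value of joint catch above 0.0075 m and contact force between the fingers and catch above 1 N and value of joint tray below 0.006 m), for 0.1 s.
2. with the fingers still holding the bar down, the tray slides over the catch's tooth (value of joint catch above 0.006 m and contact force between the fingers and catch above 0.5 N and value of joint tray above 0.008 m), for 0.05 s.
At the end, for the whole second after the job is handed in: The tray is home (within 3.5 mm of its end stop), the catch bar has sprung back up (within 1.5 mm of its top) and the tin stands upright at rest in the tray's ring under the press plate (within 7 mm of its axis) (value of joint tray above 0.0735 m and value of joint catch below 0.0015 m and angle between tin_mid's own z axis and vertical below 0.08 rad and z of tin_mid in the frame of press below 0.074 m and y of tin_mid in the frame of press between 0.008 and 0.022 m and x of tin_mid in the frame of press between -0.006 and 0.006 m and linear speed of tin below 0.02 m/s); the robot touches nothing.
It fails at once if the robot touches the tin on the tray (contact force between any of the fingers, the arm and tin above 0.5 N).
It fails at once if the tin is lifted off the tray or tipped (z of tin_mid in the frame of press above 0.082 m or angle between tin_mid's own z axis and vertical above 0.25 rad).
It fails at once if another thing on the bench is shifted by more than 20 mm, or lifted (distance of any of tin_b, tin_c, driver, mallet, brush, tape from where it was at the start of the episode above 0.02 m).
It also fails if it takes over 42 s, if anything falls off the work surface, if the arm or the gripper's body presses on something with over 40 N, if the wrist force passes 120 N, or if a joint passes its speed limit or range.

## Working session

There is one attempt and no reset: what is moved stays moved. The work goes in short steps, Python scripts to look and compute and a shell command to move; the robot and the scene stay as the last step left them, time stands still between calls to the robot, and variables do not carry over. Pictures are saved under pics/ and viewed, and the job is handed in when it is done.

```bash
mkdir -p pics; ls; python3 - <<'E'
from plant import status, viewer, order, spotter, bot
import cv2
print(status.state()); print(bot.tcp_to_grasp)
for n in ("scene","top"):
    im=viewer.read_camera(n); cv2.imwrite(f"pics/{n}0.png",im[:,:,::-1]); c=viewer.calibration(n); print(n,c)
E
```

```text
pics
{'t': 0.0, 'q': array([-1.30058537e+00,  3.14030089e-01,  4.49644565e-02,  1.30355547e+00,
       -2.72731477e-06,  1.43120401e+00]), 'joint_vel': array([ 0.00201645,  0.00138219, -0.00065083,  0.00105033,  0.00019919,
        0.00076478]), 'joint_efforts': array([ 4.14237311e-04, -4.80628109e+01,  2.98531687e+01,  1.92878558e-02,
       -1.50087935e-04, -9.81591938e-06]), 'ee_pos': array([ 228.95658867, -526.90641325,  230.38601133]), 'tcp_rot': array([ 8.36190091e-01, -5.48438966e-01, -6.86784292e-04, -6.00650438e-04]), 'force': array([-0.07330185, -0.59090369,  0.17124169]), 'torque': array([-0.03889192,  0.00975862, -0.00061532]), 'gripper_width': 1.0042415148992831}
18.700000000000003
scene {'mtx': array([[473.1758124 ,   0.        , 277.8263128 ],
       [  0.        , 473.1758124 , 205.11431806],
       [  0.        ,   0.        ,   1.        ]]), 'rvec': array([ 1.28720815, -2.61153847,  0.51712592]), 'tvec': array([409.75049378, 442.44396713, 983.44529016])}
top {'mtx': array([[464.48898907,   0.        , 277.83357668],
       [  0.        , 464.48898907, 202.5715717 ],
       [  0.        ,   0.        ,   1.        ]]), 'rvec': array([ 2.01842277, -2.18520994,  0.25630725]), 'tvec': array([  86.31218724,  615.75335913, 1069.18036805])}
```

View pics/scene0.png

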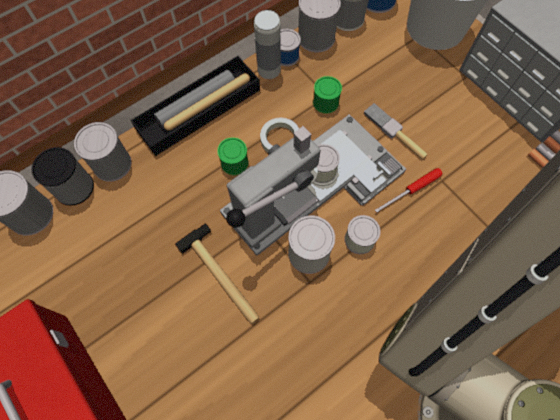

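View pics/top0.png

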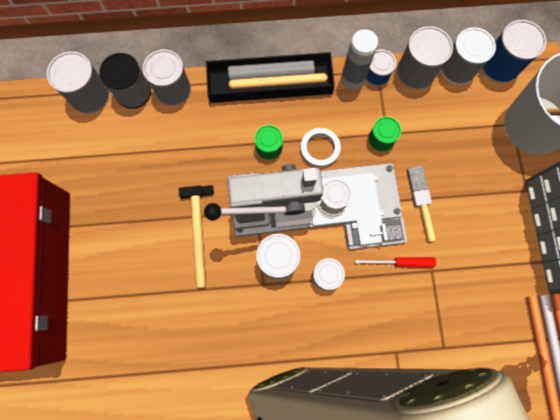

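The top view shows the press at about (310,200). The column is on the left and the loading end with tab and catch is on the right, near (375,232). The tray's tin is at (335,195). The green tins at (268,140) and (386,132) are look-alikes. Next I'll enlarge and localize.

```bash
python3 - <<'E'
from plant import status, viewer, order, spotter, bot
import cv2,numpy as np
for n,(a,b,c,d) in {"scene":(120,210,210,420),"top":(155,260,220,420)}.items():
    im=cv2.imread(f"pics/{n}0.png")[a:b,c:d]; cv2.imwrite(f"pics/{n}0c.png",cv2.resize(im,None,fx=3.8,fy=3.8,interpolation=cv2.INTER_CUBIC))
    viewer.read_camera(n)
    for th in ("tray","catch","catch_pad","tray_tab","tin_mid","press","catch_tooth"):
        for r in spotter.look_for(th,n)[:3]:
            x=np.array(r["bbox"])*[560,420,560,420]; print(n,th,round(r["conf"],2),x.round(1))
print(status.state()['t'])
E
```

```text
scene tray 0.68 [309.2 131.  390.8 199.6]
scene catch 0.92 [349.8 155.1 403.2 194.6]
scene catch 0.38 [221.7 117.  402.4 254.5]
scene catch_pad 0.74 [348.3 156.1 402.3 196.9]
scene tray_tab 0.83 [306.3 129.5 388.9 201.9]
scene tin_mid 0.89 [216.  140.9 249.  173.8]
scene tin_mid 0.87 [314.7 141.2 338.  182.3]
scene tin_mid 0.84 [314.1  77.4 342.9 116.2]
scene press 0.8 [222.  114.3 404.4 253.9]
scene catch_tooth 0.92 [348.1 152.5 400.3 197. ]
scene catch_tooth 0.28 [286.1 214.6 332.7 277.7]
top tray 0.93 [314.6 174.1 386.  243.5]
top catch 0.8 [352.7 216.9 401.7 246.5]
top catch_pad 0.56 [350.7 219.2 403.4 242.6]
top tray_tab 0.76 [309.3 172.8 384.9 246.9]
top tray_tab 0.7 [353.4 220.7 403.4 243.2]
top tin_mid 0.94 [254.3 124.9 284.7 159.2]
top tin_mid 0.86 [366.5 114.4 404.9 152.8]
top tin_mid 0.71 [317.2 180.5 351.4 212. ]
top press 0.93 [204.1 162.1 407.4 247.1]
top catch_tooth 0.88 [350.6 217.6 406.9 246. ]
0.9
```

View pics/scene0c.png

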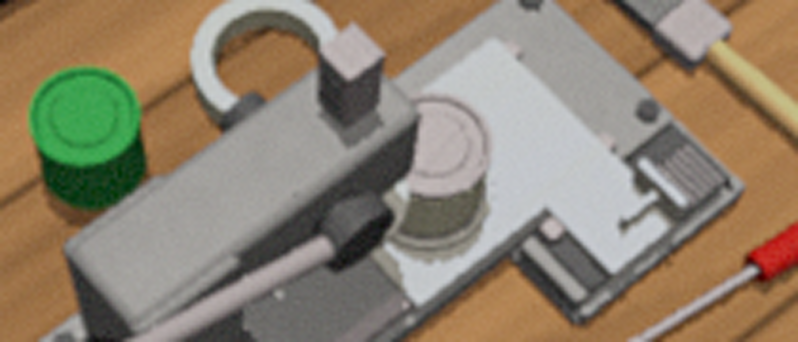

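View pics/top0c.png

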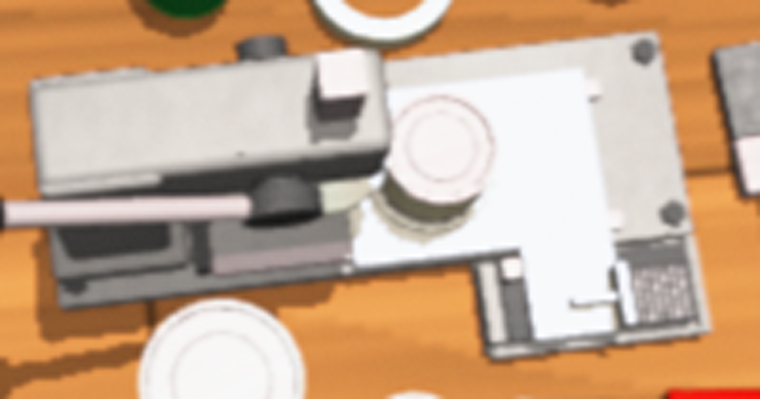

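```bash
cat > h.py <<'E'
import cv2,numpy as np
from scipy.optimize import least_squares
from plant import viewer
L=dict(tooth=(-72,-106,38),pad=(-100,-200,29),tin=(0,-62,103),ram=(0,15,290))
def P2W(p,pts):
    pts=np.atleast_2d(pts).astype(float);c,s=np.cos(p[2]),np.sin(p[2])
    return np.c_[p[0]+c*pts[:,0]-s*pts[:,1],p[1]+s*pts[:,0]+c*pts[:,1],pts[:,2]]
def proj(n,w,c=None):
    c=c or viewer.calibration(n)
    return cv2.projectPoints(w,c["rvec"],c["tvec"],c["mtx"],None)[0].reshape(-1,2)
E
cat > fit.py <<'E'
from h import *
s=lambda x,y:(210+(x+.5)/3.8-.5,120+(y+.5)/3.8-.5); t=lambda x,y:(220+(x+.5)/3.8-.5,155+(y+.5)/3.8-.5)
O=[("scene","tooth",s(552,228)),("scene","tin",s(440,145)),("scene","ram",s(355,52)),
("top","tooth",t(510,268)),("top","pad",t(660,293)),("top","tin",t(440,147)),("top","ram",t(343,68))]
def res(p): return np.concatenate([proj(n,P2W(p,L[k]))[0]-o for n,k,o in O])
best=min((least_squares(res,[500,-300,a],loss="soft_l1") for a in np.arange(0,6.3,.8)),key=lambda r:r.cost)
print(best.x.round(3),best.cost); 
for (n,k,o),r in zip(O,best.fun.reshape(-1,2)): print(n,k,r.round(1))
p=best.x; np.save("pose.npy",p)
print(P2W(p,[(-100,-200,29),(-100,-175,48),(0,15,124)]).round(1))
B={"bar":[(-118,-225,29),(-66,-225,29),(-66,-175,29),(-118,-175,29)],"tab":[(-120,-175,63),(-80,-175,63),(-80,-169,63),(-120,-169,63)],"tabr":[(-120,-175,33),(-80,-175,33),(-80,-175,63),(-120,-175,63)],"tooth":[(-78,-112,38),(-66,-112,38),(-66,-100,38),(-78,-100,38)],"fl":[(-120,-169,37),(-66,-169,37),(-66,-109,37),(-120,-109,37)],"head":[(-31,-15,238),(31,-15,238),(31,185,238),(-31,185,238)]}
for n,(x0,y0,x1,y1) in {"scene":(210,110,420,220),"top":(220,150,420,260)}.items():
    im=cv2.imread(f"pics/{n}0.png")[y0:y1,x0:x1]; im=cv2.resize(im,None,fx=3.8,fy=3.8,interpolation=cv2.INTER_CUBIC)
    for k,b in B.items():
        q=(proj(n,P2W(p,b))-[x0,y0]+.5)*3.8-.5
        cv2.polylines(im,[q.round().astype(int)],True,(0,0,255) if k!="tab" else (0,255,0),1)
    cv2.imwrite(f"pics/{n}_ov.png",im)
E
python3 fit.py
```

```text
Traceback (most recent call last):
  File "fit.py", line 6, in <module>
    best=min((least_squares(res,[500,-300,a],loss="soft_l1") for a in np.arange(0,6.3,.8)),key=lambda r:r.cost)
  File "fit.py", line 6, in <genexpr>
    best=min((least_squares(res,[500,-300,a],loss="soft_l1") for a in np.arange(0,6.3,.8)),key=lambda r:r.cost)
              ~~~~~~~~~~~~~^^^^^^^^^^^^^^^^^^^^^^^^^^^^^^^^^
  File "fit.py", line 5, in res
    def res(p): return np.concatenate([proj(n,P2W(p,L[k]))[0]-o for n,k,o in O])
                                       ~~~~^^^^^^^^^^^^^^^
  File "h.py", line 9, in proj
    c=c or viewer.calibration(n)
           ~~~~~~~~~~~~~~~~~~^^^
ValueError: time passes only in moves, steps and waits
```

```bash
python3 - <<'E'
s=open('h.py').read().replace("def proj","C={}\ndef proj").replace("    c=c or viewer.calibration(n)\n","    if c is None:\n        if n not in C: C[n]=viewer.calibration(n)\n        c=C[n]\n")
open('h.py','w').write(s)
E
python3 fit.py
```

```text
[ 6.23894e+02 -4.09180e+01  3.80000e-02] 2.3541605380123034
scene tooth [ 0.9 -0.1]
scene tin [-0.6 -0.8]
scene ram [-0.1 -0.1]
top tooth [ 0.4 -0.2]
top pad [-0.9  0.5]
top tin [ 0.5 -0.5]
top ram [-0.5  1.3]
[[ 531.7 -244.6   29. ]
 [ 530.7 -219.6   48. ]
 [ 623.3  -25.9  124. ]]
```

View pics/scene_ov.png

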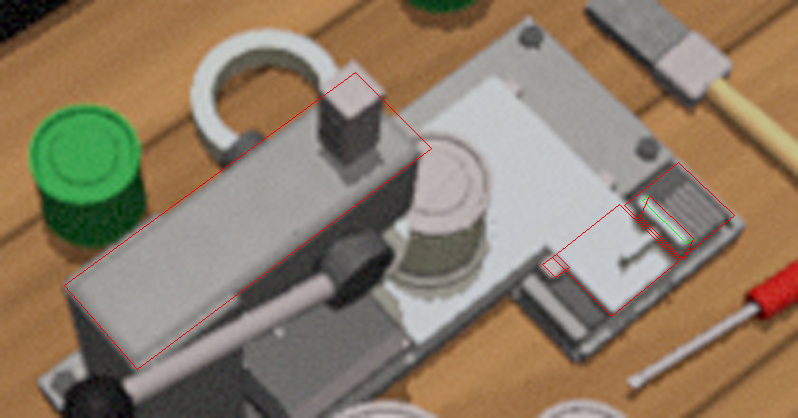

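View pics/top_ov.png

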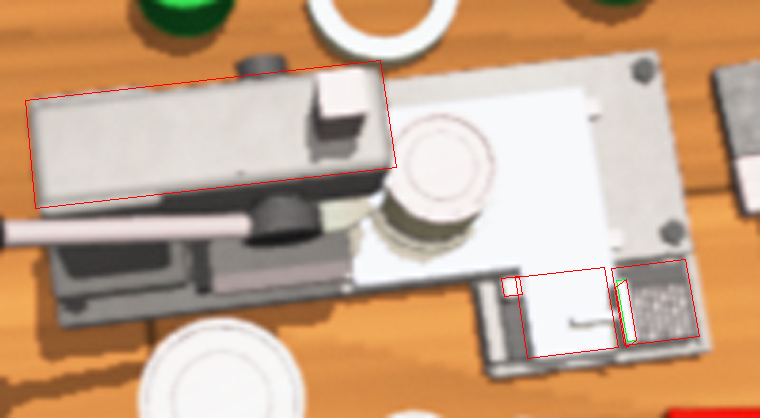

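Fit is good, with residuals of about 1 px, and the overlay matches the tab, bar, tooth and head. The real tray tin is the grey one in the ring at top (335,195), and the green tins are the look-alikes. Next I work out the approach.

```bash
cat > g.py <<'E'
import sys,numpy as np
from h import *
from plant import status
from scipy.spatial.transform import Rotation as R
p=np.load("pose.npy"); s=status.state(); Rt=R.from_quat(s["tcp_rot"]); e=s["ee_pos"]
c,sn=np.cos(p[2]),np.sin(p[2]); M=np.array([[c,-sn,0],[sn,c,0],[0,0,1]])
print("t",round(s["t"],2),"press",(M.T@(e-[p[0],p[1],0])).round(1),"F_press",(M.T@s["force"]).round(1),"g",round(s["gripper_width"],2),"q",s["q"].round(2))
if len(sys.argv)>3:
    tgt=P2W(p,[float(a) for a in sys.argv[1:4]])[0]
    Rd=R.from_matrix(np.c_[M@[0,-1,0],M@[-1,0,0],M@[0,0,-1]])
    print("shift cm",(Rt.inv().apply(tgt-e)/10).round(2),"turn",(Rt.inv()*Rd).as_rotvec().round(3))
E
python3 g.py -100 -201 80
python3 - <<'E'
from h import *
# rough bystander positions from top
c=viewer.calibration("top");Rm=cv2.Rodrigues(c["rvec"])[0];o=-Rm.T@c["tvec"]
for k,(u,v,z) in dict(tin_c=(278,256,118),tin_b=(329,273,66),driver=(395,262,10),brush=(425,205,10)).items():
    d=Rm.T@np.linalg.inv(c["mtx"])@[u,v,1]; print(k,(o+d*(z-o[2])/d[2]).round(0))
E
```

```text
t 0.9 press [-413.2 -471.   231.3] F_press [-0.4 -0.1  0.5] g 1.0 q [-1.3   0.31  0.05  1.3   0.    1.43]
shift cm [-13.79 -38.98  15.13] turn [-0.    -0.     0.371]
tin_c [484.  48. 118.]
tin_b [440. -71.  66.]
driver [ 459. -246.   10.]
brush [ 599. -344.   10.]
```

```bash
python3 -m handwheel '[[[0,-2,0],[0,0,0.12],1],[[0,-3,0],[0,0,0.12],1],[[0,-3.5,0],[0,0,0.12],1],[[0,-3.5,0],[0,0,0],1],[[0,-3.5,0],[0,0,0],1],[[0,-3.5,0],[0,0,0],1]]' 40; python3 g.py -100 -201 80
```

```text
t: 1.4
ee_pos: [415.2, -502.9, 232.4]
tcp_rot: [0.715, -0.699, 0.0, 0.001]
force: [0.3, -1.4, 0.4]
gripper_width: 0.142
t 1.4 press [-226.3 -453.6  232.4] F_press [ 0.2 -1.4  0.4] g 0.14 q [-1.    0.47  0.28  1.38 -0.    2.12]
shift cm [-25.48 -12.27  15.17] turn [ 0.002 -0.002 -0.015]
```

```bash
python3 -m handwheel '[[[-3.4,-1.6,1],[0,0,-0.015],1],[[-3.4,-1.6,1],[0,0,0],1],[[-3.4,-1.6,1],[0,0,0],1],[[-3.4,-1.6,1],[0,0,0],1],[[-3.4,-1.6,1],[0,0,0],1],[[-3.4,-1.6,1],[0,0,0],1]]' 40; python3 g.py -100 -201 80
```

```text
t: 1.9
ee_pos: [514.9, -297.3, 165.9]
tcp_rot: [0.72, -0.694, 0.004, 0.002]
force: [0.5, -0.6, 0.1]
gripper_width: -0.002
t 1.9 press [-118.8 -252.   165.9] F_press [ 0.5 -0.6  0.1] g -0.0 q [-0.66  0.37 -0.03  1.16 -0.    2.45]
shift cm [-5.18 -1.84  8.56] turn [-0.003 -0.008 -0.003]
```

```bash
python3 -m handwheel '[[[-1.5,-0.7,1],[0,0,0],1],[[-1.5,-0.7,1],[0,0,0],1],[[0,0,0],[0,0,0],1]]' 40; python3 g.py -100 -201 80
```

```text
t: 2.15
ee_pos: [529.5, -256.5, 142.8]
tcp_rot: [0.723, -0.691, 0.001, 0.001]
force: [-0.4, 0.3, -0.3]
gripper_width: -0.001
t 2.15 press [-102.7 -211.8  142.8] F_press [-0.4  0.3 -0.3] g -0.0 q [-0.59  0.38 -0.08  1.11 -0.    2.51]
shift cm [-1.1  -0.27  6.27] turn [-0.    -0.004  0.007]
```

```bash
cat > w.py <<'E'
import sys
from h import *
p=np.load("pose.npy"); c=viewer.calibration("wrist"); im=viewer.read_camera("wrist")[:,:,::-1].copy()
cv2.imwrite(f"pics/{sys.argv[1]}_raw.png",im)
d=float(sys.argv[2]) if len(sys.argv)>2 else 0
z=float(sys.argv[3]) if len(sys.argv)>3 else 29
B={"bar":[(-118,-225,z),(-66,-225,z),(-66,-175+d,z),(-118,-175+d,z)],"tab":[(-120,-175+d,63),(-80,-175+d,63),(-80,-169+d,63),(-120,-169+d,63)],"tooth":[(-78,-112,z+9),(-66,-112,z+9),(-66,-100,z+9),(-78,-100,z+9)],"fl":[(-120,-169+d,37),(-66,-169+d,37),(-66,-109+d,37),(-120,-109+d,37)]}
for k,b in B.items(): cv2.polylines(im,[proj("wrist",P2W(p,b),c).round().astype(int)],True,(0,0,255),1)
cv2.imwrite(f"pics/{sys.argv[1]}.png",im)
E
python3 w.py w1
```

```text
(no output)
```

View pics/w1.png

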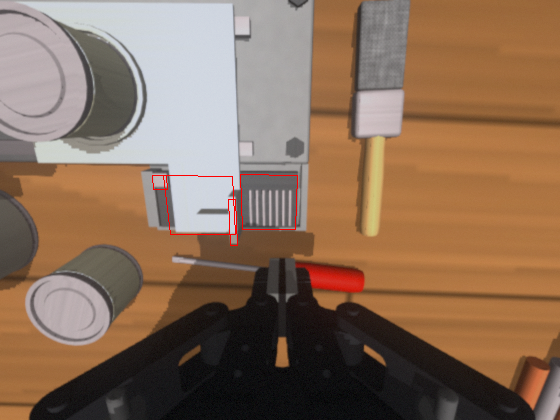

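```bash
python3 - <<'E'
import cv2
for n in("w1","w1_raw"):
    im=cv2.imread(f"pics/{n}.png")[150:270,130:330]; cv2.imwrite(f"pics/{n}z.png",cv2.resize(im,None,fx=4,fy=4,interpolation=cv2.INTER_CUBIC))
E
```

```text
(no output)
```

View pics/w1z.png

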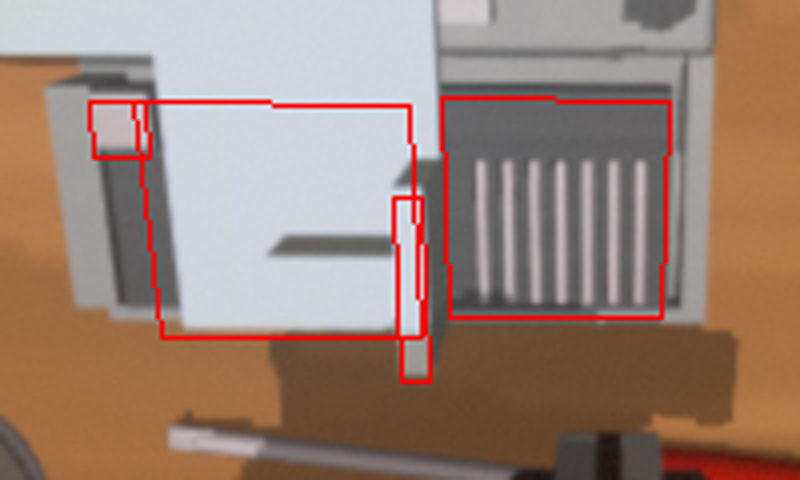

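View pics/w1_rawz.png

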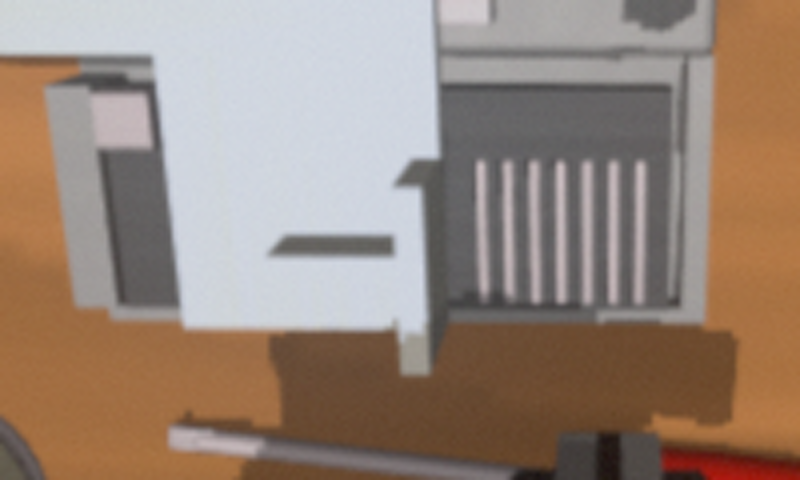

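The overlay agrees to about 2 mm: the tooth is at (161,180), the tab's rear edge at (238,215) and the ribbed bar at (270,205). The true x is about 2 mm towards +x, so I aim at x = -98.

```bash
python3 -m handwheel '[[[-0.5,-0.25,1.6],[0,0,0],1],[[-0.4,-0.2,1.8],[0,0,0],1],[[0,0,1.8],[0,0,0],1],[[0,0,1.5],[0,0,0],1],[[0,0,0.8],[0,0,0],1],[[0,0,0],[0,0,0],1]]'; python3 g.py -98 -202 32
```

```text
t: 2.7
ee_pos: [536.4, -256.5, 71.2]
tcp_rot: [0.721, -0.692, 0.008, 0.002]
force: [0.1, 0.8, 0.1]
gripper_width: 0.001
t 2.7 press [ -95.8 -212.1   71.2] F_press [0.1 0.8 0.1] g 0.0 q [-0.58  0.43 -0.19  0.94 -0.01  2.52]
shift cm [-1.06  0.25  3.91] turn [-0.008 -0.014  0.002]
```

```bash
python3 -m handwheel '[[[-0.6,0.1,0],[0,-0.014,0],1],[[-0.5,0.1,0],[-0.008,0,0],1],[[0,0,0],[0,0,0],1]]'; python3 g.py -98 -202 32
```

```text
t: 2.95
ee_pos: [533.9, -247.4, 73.1]
tcp_rot: [0.72, -0.694, 0.0, -0.001]
force: [-0.9, 0.4, 0.1]
gripper_width: -0.004
t 2.95 press [ -97.9 -202.9   73.1] F_press [-0.9  0.4  0.1] g -0.0 q [-0.57  0.43 -0.18  0.96  0.    2.53]
shift cm [-0.09  0.01  4.11] turn [-0.001  0.    -0.001]
```

```bash
python3 -m handwheel '[[[-0.1,0,1.3],[0,0,0],1],[[-0.1,0,1.3],[0,0,0],1],[[0,0,1],[0,0,0],1],[[0,0,0.3],[0,0,0],1],[[0,0,0],[0,0,0],1]]'; python3 g.py -98 -202 29
```

```text
t: 3.37
ee_pos: [537.5, -247.5, 38.4]
tcp_rot: [0.72, -0.693, 0.005, -0.001]
force: [-0.7, 0.2, -0.5]
gripper_width: 0.003
t 3.37 press [ -94.3 -203.1   38.4] F_press [-0.6  0.2 -0.5] g 0.0 q [-0.57  0.46 -0.23  0.87  0.    2.54]
shift cm [-0.11  0.38  0.94] turn [-0.009 -0.005 -0.   ]
```

```bash
python3 -m handwheel '[[[0,0.4,0],[-0.009,-0.005,0],1],[[0,0.05,0.4],[0,0,0],1],[[0,0.05,0.3],[0,0,0],1],[[0,0,0],[0,0,0],1]]'; python3 g.py -98 -202 29
```

```text
t: 3.7
ee_pos: [533.0, -248.4, 32.8]
tcp_rot: [0.72, -0.693, 0.001, 0.0]
force: [0.1, 0.9, -0.3]
gripper_width: 0.004
t 3.7 press [ -98.8 -203.9   32.8] F_press [ 0.1  0.9 -0.3] g 0.0 q [-0.57  0.47 -0.24  0.87 -0.    2.53]
shift cm [-0.19 -0.08  0.38] turn [-0.001 -0.001 -0.   ]
```

Now press the bar down in small steps.

```bash
python3 -m handwheel '[[[-0.1,0,0.4],[0,0,0],1],[[-0.1,0,0.4],[0,0,0],1],[[0,0,0.4],[0,0,0],1],[[0,0,0.2],[0,0,0],1]]'; python3 g.py -98 -202 19;
```

```text
t: 4.03
ee_pos: [533.8, -247.6, 19.7]
tcp_rot: [0.72, -0.694, 0.003, 0.0]
force: [-1.5, 0.7, 5.8]
gripper_width: -0.001
t 4.03 press [ -97.9 -203.1   19.7] F_press [-1.5  0.7  5.8] g -0.0 q [-0.57  0.48 -0.25  0.83 -0.    2.53]
shift cm [-0.11  0.01  0.07] turn [-0.003 -0.004 -0.001]
```

```bash
python3 -m handwheel '[[[0,0,0.25],[0,0,0],1],[[0,0,0.2],[0,0,0],1],[[0,0,0.2],[0,0,0],1]]'; python3 g.py -98 -202 19;
```

```text
t: 4.28
ee_pos: [534.0, -247.7, 18.6]
tcp_rot: [0.72, -0.694, 0.004, 0.001]
force: [-5.7, 3.1, 17.7]
gripper_width: 0.003
t 4.28 press [ -97.8 -203.2   18.6] F_press [-5.6  3.3 17.7] g 0.0 q [-0.57  0.48 -0.26  0.83 -0.    2.53]
shift cm [-0.12  0.02 -0.04] turn [-0.004 -0.006 -0.   ]
```

The bar is at its bottom (z 18.6, 17.7 N). Now I push towards +y (tool -x) while holding it down.

```bash
python3 -m handwheel '[[[0,0,0.1],[0,0,0],1],[[-0.5,0,0.12],[0,0,0],1],[[-0.5,0,0.12],[0,0,0],1],[[-0.5,0,0.12],[0,0,0],1]]'; python3 g.py -98 -202 19;
```

```text
t: 4.62
ee_pos: [535.6, -239.3, 19.5]
tcp_rot: [0.719, -0.695, 0.011, 0.004]
force: [-3.5, -6.0, 8.1]
gripper_width: -0.0
t 4.62 press [ -95.8 -194.8   19.5] F_press [-3.8 -5.8  8.1] g -0.0 q [-0.55  0.47 -0.27  0.81 -0.01  2.56]
shift cm [0.72 0.21 0.06] turn [-0.009 -0.021 -0.004]
```

```bash
python3 -m handwheel '[[[-0.5,0.15,0.2],[-0.009,-0.02,-0.004],1],[[-0.5,0.1,0.2],[0,-0.005,0],1],[[-0.5,0.05,0.2],[0,-0.005,0],1]]'; python3 g.py -98 -190 19;
```

```text
t: 4.87
ee_pos: [535.8, -232.5, 18.9]
tcp_rot: [0.72, -0.694, 0.005, 0.0]
force: [-6.3, -7.0, 14.8]
gripper_width: 0.002
t 4.87 press [ -95.4 -188.    18.9] F_press [-6.6 -6.7 14.8] g 0.0 q [-0.55  0.47 -0.27  0.82 -0.    2.56]
shift cm [ 0.2   0.26 -0.01] turn [-0.007 -0.008 -0.003]
```

```bash
python3 -m handwheel '[[[-0.6,0.25,0.15],[-0.007,-0.008,-0.003],1],[[-0.6,0.2,0.15],[0,-0.005,0],1],[[-0.6,0.15,0.15],[0,-0.005,0],1]]'; python3 g.py -98 -175 19;
```

```text
t: 5.12
ee_pos: [535.2, -223.6, 19.8]
tcp_rot: [0.719, -0.695, 0.007, -0.002]
force: [-0.7, -4.4, 6.7]
gripper_width: 0.002
t 5.12 press [ -95.6 -179.1   19.8] F_press [-0.9 -4.4  6.7] g 0.0 q [-0.53  0.46 -0.29  0.81  0.    2.57]
shift cm [-0.41  0.24  0.07] turn [-0.011 -0.007 -0.004]
```

```bash
python3 -m handwheel '[[[-0.5,0.3,0.25],[-0.011,-0.008,-0.004],1],[[0,0,0.1],[0,0,0],1]]'; python3 g.py -98 -175 19; python3 w.py w2 0 20
```

```text
t: 5.28
ee_pos: [535.4, -221.8, 19.6]
tcp_rot: [0.72, -0.694, 0.005, -0.001]
force: [-4.1, 2.6, 6.1]
gripper_width: -0.001
t 5.28 press [ -95.4 -177.3   19.6] F_press [-4.   2.7  6.1] g -0.0 q [-0.53  0.46 -0.28  0.82 -0.    2.57]
shift cm [-0.23  0.26  0.05] turn [-0.007 -0.006 -0.001]
```

View pics/w2.png

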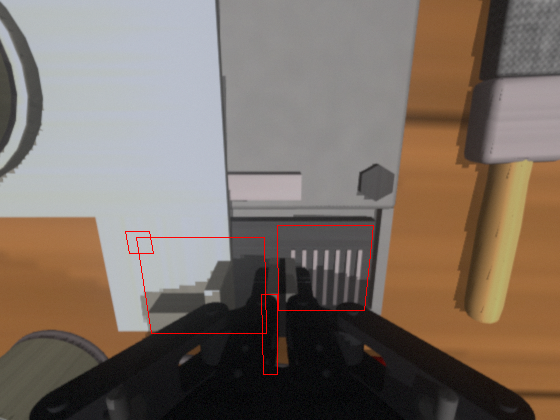

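The tray has moved about 12–18 mm: its rear edge is now at column ~230, against the drawn start line at 267. The bar stays down (TCP z 19.6). I keep pushing home.

```bash
python3 -m handwheel '[[[-0.7,0.35,0.15],[-0.007,-0.006,0],1],[[-0.7,0.2,0.1],[0,-0.005,0],1],[[-0.7,0.2,0.1],[0,-0.005,0],1],[[-0.7,0.2,0.1],[-0.005,-0.005,0],1]]'; python3 g.py -98 -112 20
```

```text
t: 5.67
ee_pos: [534.1, -204.6, 21.1]
tcp_rot: [0.719, -0.695, 0.006, -0.003]
force: [0.3, -6.0, 5.8]
gripper_width: -0.001
t 5.67 press [ -96.  -160.1   21.1] F_press [ 0.1 -6.   5.8] g -0.0 q [-0.51  0.45 -0.31  0.8   0.    2.6 ]
shift cm [-4.81  0.22  0.08] turn [-0.013 -0.005 -0.005]
```

```bash
python3 -m handwheel '[[[-0.8,0.35,0.1],[-0.013,-0.006,-0.005],1],[[-0.8,0.25,0.1],[-0.003,-0.005,0],1],[[-0.8,0.25,0.1],[-0.003,-0.005,0],1],[[-0.8,0.25,0.1],[-0.005,-0.005,0],1]]'; python3 g.py -98 -112 20
```

```text
t: 6.0
ee_pos: [531.5, -182.2, 22.4]
tcp_rot: [0.719, -0.695, 0.003, -0.001]
force: [2.3, -6.2, 2.3]
gripper_width: 0.001
t 6.0 press [ -97.8 -137.6   22.4] F_press [ 2.1 -6.3  2.3] g 0.0 q [-0.47  0.43 -0.33  0.81  0.    2.63]
shift cm [-2.56  0.04  0.23] turn [-0.006 -0.003 -0.004]
```

```bash
python3 -m handwheel '[[[-0.7,0.15,0.05],[-0.006,-0.003,-0.004],1],[[-0.7,0.15,0.05],[-0.003,-0.003,0],1],[[-0.6,0.12,0.05],[-0.003,-0.003,0],1]]'; python3 g.py -98 -112 22
```

```text
t: 6.25
ee_pos: [530.8, -167.1, 22.9]
tcp_rot: [0.72, -0.694, 0.002, 0.001]
force: [0.2, -5.7, 2.2]
gripper_width: -0.004
t 6.25 press [ -97.9 -122.6   22.9] F_press [-0.  -5.7  2.2] g -0.0 q [-0.45  0.43 -0.33  0.81 -0.    2.66]
shift cm [-1.06  0.02  0.08] turn [-0.002 -0.005 -0.003]
```

```bash
python3 -m handwheel '[[[-0.6,0.1,0.02],[-0.002,-0.005,-0.003],1],[[-0.6,0.1,0.02],[0,-0.003,0],1],[[-0.5,0.1,0.02],[0,-0.003,0],1]]'; python3 g.py -98 -112 22
```

```text
t: 6.5
ee_pos: [531.4, -157.7, 25.2]
tcp_rot: [0.719, -0.695, 0.006, 0.002]
force: [-3.3, -16.4, 3.2]
gripper_width: -0.0
t 6.5 press [ -96.9 -113.2   25.2] F_press [ -4.  -16.3   3.2] g -0.0 q [-0.43  0.42 -0.34  0.8  -0.01  2.68]
shift cm [-0.12  0.11  0.32] turn [-0.006 -0.011 -0.004]
```

The force rose to 16 N at y ≈ -113, which is the expected end stop. I keep pushing and lift a little so the catch can spring up.

```bash
python3 -m handwheel '[[[-0.4,0.05,-0.2],[0,-0.005,0],1],[[-0.4,0.05,-0.4],[0,-0.005,0],1],[[-0.3,0.05,-0.4],[0,-0.005,0],1]]'; python3 g.py -98 -112 22
```

```text
t: 6.75
ee_pos: [530.8, -157.7, 34.0]
tcp_rot: [0.717, -0.697, 0.009, 0.004]
force: [0.7, -10.2, -7.3]
gripper_width: 0.0
t 6.75 press [ -97.5 -113.1   34. ] F_press [  0.3 -10.2  -7.3] g 0.0 q [-0.43  0.4  -0.34  0.82 -0.01  2.69]
shift cm [-0.14  0.06  1.2 ] turn [-0.006 -0.018 -0.011]
```

```bash
python3 -m handwheel '[[[0.6,0.1,0],[0,-0.015,0],1],[[0.8,0,0],[0,0,0],1],[[0.8,0.1,-0.2],[0,0,0],1],[[0.2,0,-1],[0,0,0],1],[[0,0,-2],[0,0,0],1],[[0,0.2,-2],[0,0,0],1],[[0,0.3,-2],[0,0,0],1],[[0,0,-2],[0,0,0],1]]'; python3 g.py -98 -112 22
```

```text
t: 7.42
ee_pos: [518.3, -180.9, 124.1]
tcp_rot: [0.717, -0.697, -0.006, -0.001]
force: [0.9, -0.1, -0.5]
gripper_width: 0.003
t 7.42 press [-110.9 -135.9  124.1] F_press [ 0.9 -0.1 -0.5] g 0.0 q [-0.49  0.33 -0.2   1.05  0.01  2.63]
shift cm [-2.29 -1.34 10.22] turn [ 0.007  0.011 -0.011]
```

```bash
python3 -m handwheel '[[[2,0.5,-2],[0,0,0],1],[[2.5,0.5,-2],[0,0,0],1],[[2,0.5,0],[0,0,0],1],[[1,0,0],[0,0,0],1],[[0,0,0],[0,0,0],1]]'; python3 g.py -98 -112 22;python3 w.py w3 77 29; python3 - <<'E'
from plant import viewer
import cv2
for n,(a,b,c,d) in {"scene":(110,220,210,420),"top":(150,260,220,420)}.items():
    im=viewer.read_camera(n)[:,:,::-1]; cv2.imwrite(f"pics/{n}1c.png",cv2.resize(im[a:b,c:d],None,fx=3.8,fy=3.8,interpolation=cv2.INTER_CUBIC)); cv2.imwrite(f"pics/{n}1.png",im)
E
```

```text
t: 7.83
ee_pos: [507.2, -258.5, 174.4]
tcp_rot: [0.718, -0.696, -0.002, -0.004]
force: [-0.1, -0.1, -0.3]
gripper_width: 0.0
t 7.83 press [-125.  -212.9  174.4] F_press [-0.1 -0.1 -0.3] g 0.0 q [-0.62  0.33 -0.08  1.17  0.01  2.49]
shift cm [-9.98 -2.59 15.33] turn [-0.002  0.008 -0.007]
```

View pics/w3.png

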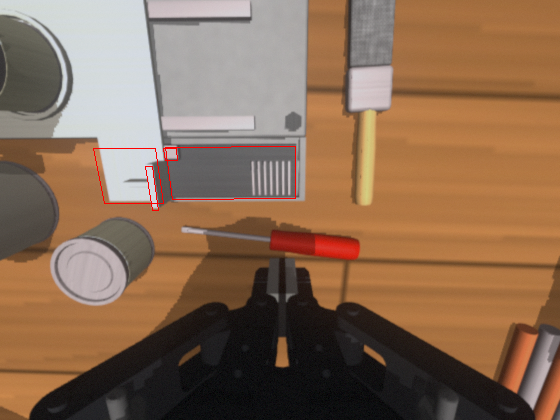

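View pics/scene1c.png

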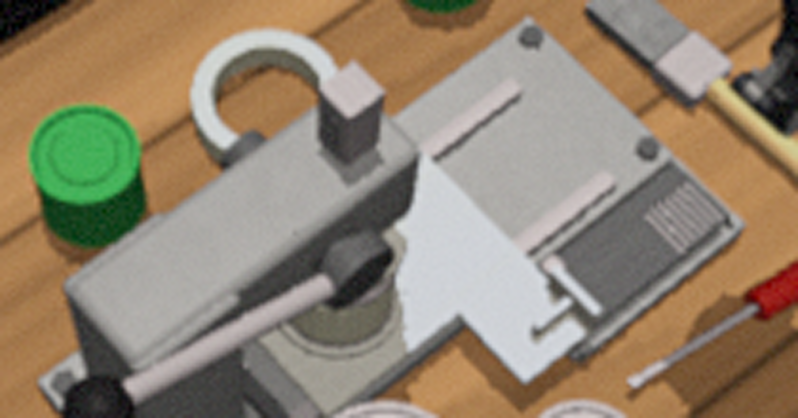

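View pics/top1c.png

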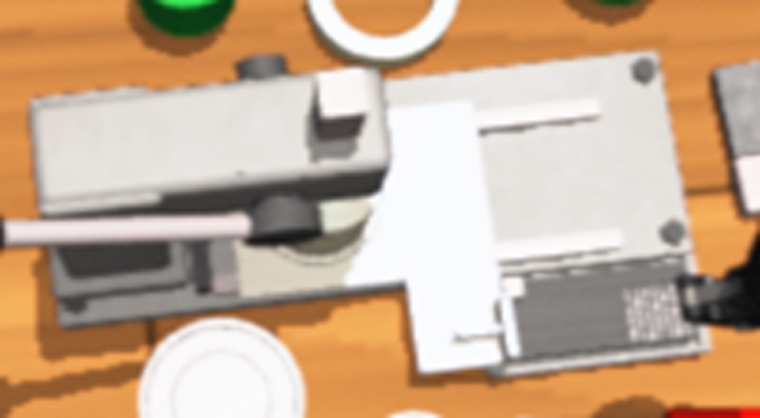

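```bash
python3 - <<'E'
import cv2,numpy as np
ims=[cv2.resize(cv2.imread(f"pics/{n}.png")[125:225,85:315],None,fx=3.4,fy=2.9,interpolation=cv2.INTER_CUBIC) for n in("w3","w3_raw")]
cv2.imwrite("pics/w3z.png",np.vstack(ims))
E
```

```text
(no output)
```

View pics/w3z.png

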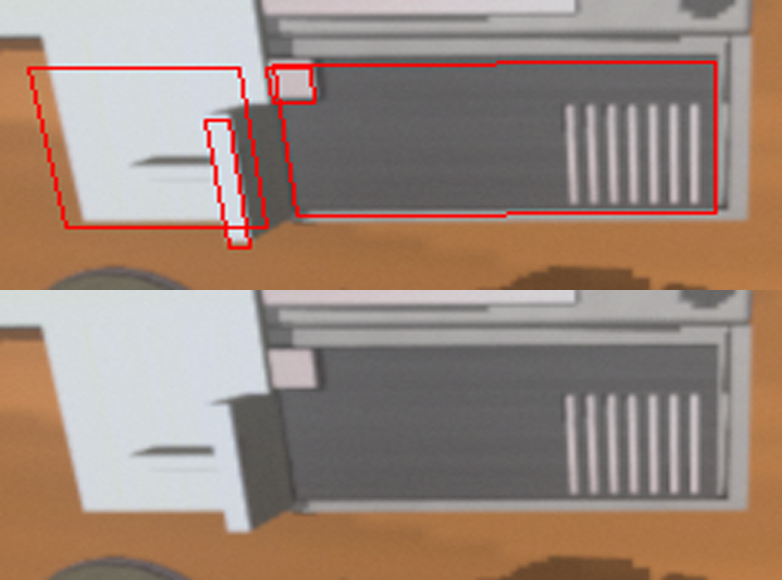

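The wrist view shows the tab on the line drawn for the tray at 77 mm. The tooth sits right behind the flange at (171,152), and it and the bar match the bar-up height within about 1 px, where a lowered bar would be off by roughly 3–4 px. In the scene and top views the tin stands upright under the plate. I'm handing the job in.

```bash
python3 -c "
from plant import order,status
print(status.state()['t'],status.state()['force']); print(order.sign_off())"
```

```text
7.9833 [-0.09487513 -0.47297838 -0.60036886]
the job is handed in; nothing more can be done
None
```

The tray is home and locked in by the catch, as far as my last pictures show, and I handed the job in at about 8 s of the 42 s. The hand-in reports no verdict.

- **What I did:** I pressed the catch bar to the bottom of its stroke with shut fingertips (17.7 N). Holding it down, I pushed the tray by its tab past the tooth until the force rose to 16 N at the end stop. I then lifted so the catch could spring up, and backed the arm clear.
- **Last checks:**
  - In the wrist picture the tab lay on the line drawn for 77 mm of travel.
  - The tooth stood up right behind the flange, and the bar matched its raised height.
  - The tin stood upright in its ring under the press plate, though the frame's head and lever hid part of it.
  - The bystanders in view looked unmoved, and the arm was touching nothing.
- **What I could not confirm:** I judged the joint values and the tin's centring from pictures and forces. I did not measure the tin's centring or the bystanders' positions again. The fitted press pose was about 2 mm off in x, which I corrected by aiming 2 mm over; nothing else disagreed.

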